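Fill the spray-bottle holder

ROBOT

A 6-joint arm with a two-finger parallel gripper is mounted at the origin on a cart in front of the work surface, level with it; the furniture and walls round the work are solid. World frame = base frame: x ahead of the robot, y to its left, z up, the work surface at z = 0. Lengths are in m, angles in rad, forces in N, time in s.
With the tool pointing down it reaches from about 0.35 to 0.975 m from the base axis. Payload 7.1 kg.
Tool frame: the origin (TCP) lies midway between the tips of the shut fingers; the grasp point (between the pads) lies 19 mm behind it; z points along the fingers, y is the line along which they close (so a half turn about z gives the same grasp; the last joint's range is limited). The gripper opens to 88 mm and grips with 3 to 60 N. Pads are 20 mm wide; open, the fingers measure 115 mm over their backs; the gripper's body (75 mm by 178 mm) begins 61 mm behind the grasp point.
Start: joints at [1.275, 0.423, 1.63, -0, 1.089, -0.019], TCP at [0.171, 0.601, 0.198] pointing down, gripper open.
Joint ranges: [-3, 3], [-0.9, 2.11], [0.09, 2.58], [-1.31, 4.45], [0.11, 2.69], [-2.54, 2.54]. Speed limits (rad/s): [2.39, 2.39, 3.01, 3.14, 3.14, 3.14].

INTERFACE

Orientations are given as a unit quaternion [w, x, y, z].
In Python, from station import move_pose, movel, movej, command_gripper, wait, inverse_kinematics, read_camera, camera_info, MotionError, job_done, get_time, get_joint_pos, get_qvel, get_effort, get_tcp_pos, get_ee_rot, get_ft_force, get_ft_torque, get_grip_width, get_finger_force gives the robot as it stands. Calls block until the motion is done:
- move_pose(position, orientation): joint-space move of the TCP to a pose.
- movel(position, frame=None, v=0.15, until_force=None): straight line of the TCP; frame=None keeps the orientation; v is the mean speed in m/s. With until_force (N) it stops when the force on the tool has changed by that much, and returns True; else False.
- movej(angles): joint-space move.
- command_gripper(opening): opening from 0.0 (shut) to 1.0 (fully open); the grip force is fixed at half the most; returns when the fingers have stopped.
- wait(seconds).
- inverse_kinematics(position, orientation): joint angles nearest the present ones, or None.
- read_camera(name): name is "scene" or "top"; returns the picture (400x640x3 uint8, red, green, blue); there is no depth.
- camera_info(name): a dict with "intrinsics" (3x3 intrinsics, pixels), "dist" ([k1, k2, p1, p2, k3] as OpenCV has them; the pictures are not rectified), "T" (4x4, takes a point from camera to world coordinates). Camera axes: x right, y up, looking along -z (the intrinsics and any distortion apply to the point x, -y, -z); pixel columns grow to the right and rows downward; lengths in m; the calibration is good to about 2 mm. A picture is of the moment at which its call begins. camera_info takes no time and is no camera call.
A pose or a line that the arm cannot do raises MotionError and nothing moves.
- job_done(): hands the job in; it is judged then, once.
Readings, each from a call of its own:
- get_time(): time.
- get_joint_pos(): joint angles.
- get_qvel(): joint speeds.
- get_effort(): joint torques, N m.
- get_tcp_pos(): TCP position.
- get_ee_rot(): TCP orientation.
- get_ft_force(): force on the tool from outside, world axes, zero at the start.
- get_ft_torque(): the same for the moment, N m.
- get_grip_width(): opening from 0.0 (shut) to 1.0 (fully open).
- get_finger_force(): force on a finger pad.
Only numpy, scipy, OpenCV 4.12 (cv2) and the standard library are available. Lean on these libraries where they do the work, as an engineer would, in place of code of your own. Each camera call takes 0.05 s, during which the arm holds its last target. There are 200 camera calls.

TASK

Two spray bottles are still outside the round holder, one standing and one lying on its side. Put both into the two empty places, setting them down rather than dropping them, so that all seven stand upright on the holder's floor, six round the one in the middle. Before the lying one goes in, stand it upright on the table and let go of it; leave the steel cup, the swabs and the small white bottle where they are.

Things in the scene. Friction and masses are not known exactly. Their poses are not given: they have to be found in the camera images.
- holder: round metal holder, fixed; inside diameter 150 mm, wall 4 mm, rim 60 mm and flat floor 5 mm above the table; origin on its axis at table height. Takes seven spray bottles as a hexagonal cluster: one in the middle, six round it about 50 mm from the axis, 60 degrees apart (6 to 8 mm play). The hexagon's turn varies; two neighbouring outer places are empty
- packed1_center (a point): white spray bottle 136 mm tall: body 44 mm in diameter to 104 mm above the flat foot, neck 24 mm to 118 mm, pump head 18 mm to 136 mm; 0.12 kg. Point on its axis, 68 mm above the foot; z from foot to head. Loose in the holder, in the middle.
- packed2_center (a point): white spray bottle 136 mm tall: body 44 mm in diameter to 104 mm above the flat foot, neck 24 mm to 118 mm, pump head 18 mm to 136 mm; 0.12 kg. Point on its axis, 68 mm above the foot; z from foot to head. Loose in the holder, in the outer ring, within a few mm of its place.
- packed3_center (a point): white spray bottle 136 mm tall: body 44 mm in diameter to 104 mm above the flat foot, neck 24 mm to 118 mm, pump head 18 mm to 136 mm; 0.12 kg. Point on its axis, 68 mm above the foot; z from foot to head. Loose in the holder, in the outer ring, within a few mm of its place.
- packed4_center (a point): white spray bottle 136 mm tall: body 44 mm in diameter to 104 mm above the flat foot, neck 24 mm to 118 mm, pump head 18 mm to 136 mm; 0.12 kg. Point on its axis, 68 mm above the foot; z from foot to head. Loose in the holder, in the outer ring, within a few mm of its place.
- packed5_center (a point): white spray bottle 136 mm tall: body 44 mm in diameter to 104 mm above the flat foot, neck 24 mm to 118 mm, pump head 18 mm to 136 mm; 0.12 kg. Point on its axis, 68 mm above the foot; z from foot to head. Loose in the holder, in the outer ring, within a few mm of its place.
- standing_center (a point): white spray bottle 136 mm tall: body 44 mm in diameter to 104 mm above the flat foot, neck 24 mm to 118 mm, pump head 18 mm to 136 mm; 0.12 kg. Point on its axis, 68 mm above the foot; z from foot to head. Starts standing on the table outside the holder.
- lying_center (a point): white spray bottle 136 mm tall: body 44 mm in diameter to 104 mm above the flat foot, neck 24 mm to 118 mm, pump head 18 mm to 136 mm; 0.12 kg. Point on its axis, 68 mm above the foot; z from foot to head. Starts lying on its side on the table (axis level, 22 mm up), head roughly to the robot's right; can roll. On its foot it stands by itself.
- steel_cup_center (a point): small steel cup, 66 mm across, 42 mm tall, a bystander; this point is its centre
- swab_stack_center (a point): stack of white swabs, 46 x 60 x 28 mm, a bystander; this point is its centre
- ointment_bottle_center (a point): small white bottle without a pump, 30 mm across, 55 mm tall, a bystander; this point is its centre

How it is judged:
On the way:
1. the lying bottle stands upright on the table outside the holder (within 0.12 rad), released (angle between lying_center's own z axis and vertical below 0.12 rad and height (world z) of lying_center between 0.062 and 0.073 m and horizontal distance between lying_center and holder above 0.09 m and contact force between lying and the fingers below 0.05 N and linear speed of lying below 0.05 m/s), for 0.2 s.
At the end, for the whole second after the job is handed in: All seven spray bottles stand in the holder on its floor: the middle one within 21 mm and the six others within 58 mm of the holder's axis, all centres below 78 mm above the table, upright within 0.1 rad, at rest (under 0.02 m/s) (horizontal distance between packed1_center and holder below 0.021 m and height (world z) of each of packed1_center, packed2_center, packed3_center, packed4_center, packed5_center, standing_center, lying_center below 0.078 m and angle between each of packed1_center, packed2_center, packed3_center, packed4_center, packed5_center, standing_center, lying_center's own z axis and vertical below 0.1 rad and linear speed of each of packed1, packed2, packed3, packed4, packed5, standing, lying below 0.02 m/s and horizontal distance between each of packed2_center, packed3_center, packed4_center, packed5_center, standing_center, lying_center and holder below 0.058 m); the robot touches nothing.
It fails at once if a bystander (steel cup, swab stack, small white bottle) is moved more than 30 mm (distance of any of steel_cup_center, swab_stack_center, ointment_bottle_center from where it was at the start of the episode above 0.03 m).
It fails at once if one of the two bottles is dropped into the holder (falls released at more than 0.7 m/s) ((linear speed of standing above 0.7 m/s and contact force between standing and the fingers below 0.05 N and horizontal distance between standing_center and holder below 0.1 m) or (linear speed of lying above 0.7 m/s and contact force between lying and the fingers below 0.05 N and horizontal distance between lying_center and holder below 0.1 m)).
It also fails if it takes over 72 s, if anything falls off the work surface, if the arm or the gripper's body presses on something with over 40 N, if the wrist force passes 120 N, or if a joint passes its speed limit or range.

## Working session

There is one attempt and no reset: what is moved stays moved. The work goes in short steps, each a Python script; the robot and the scene stay as the last script left them, time stands still between calls to the robot, and variables do not carry over. Pictures are saved under pics/ and viewed, at most 10 in all, crops included, and the job is handed in when it is done.

```bash
mkdir -p pics; ls; python3 - <<'E'
from station import *
import cv2
for n in("scene","top"):
    cv2.imwrite(f"pics/{n}0.png",cv2.cvtColor(read_camera(n),cv2.COLOR_RGB2BGR)); i=camera_info(n)
    print(n,i["intrinsics"],i["dist"],i["T"])
print(get_time(),get_ee_rot())
E
```

```text
pics
scene [[450.37445541   0.         314.07708877]
 [  0.         450.37445541 202.07701751]
 [  0.           0.           1.        ]] [0.0090748 0.        0.        0.        0.       ] [[-0.47602568  0.65393444 -0.58802151  0.01403829]
 [-0.87942934 -0.35540635  0.31668654  0.2790885 ]
 [-0.00189435  0.66787429  0.74427168  0.75573633]
 [ 0.          0.          0.          1.        ]]
top [[390.2700067    0.         323.56369102]
 [  0.         390.2700067  200.615835  ]
 [  0.           0.           1.        ]] [-0.09393016  0.          0.          0.          0.        ] [[ 0.00213061  0.99547876 -0.09496055  0.48205632]
 [-0.99995067  0.00119966 -0.00985956 -0.00281125]
 [-0.00970106  0.09497687  0.99543221  0.9143675 ]
 [ 0.          0.          0.          1.        ]]
0.1 [-1.06310918e-04  1.37997756e-01  9.90432293e-01 -6.93987161e-04]
```

View pics/scene0.png

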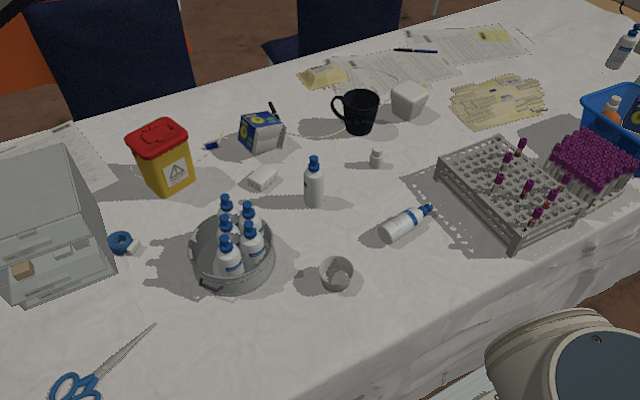

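View pics/top0.png

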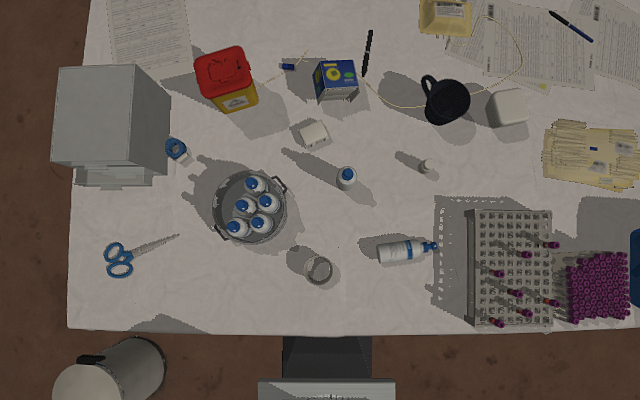

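```bash
cat > h.py <<'E'
from station import *
import numpy as np, cv2
def ray(n,uv):
    i=camera_info(n); K=np.array(i["intrinsics"]);T=np.array(i["T"])
    p=cv2.undistortPoints(np.array([[uv]],float),K,np.array(i["dist"]))[0,0]
    d=T[:3,:3]@np.array([p[0],-p[1],-1]); return T[:3,3],d/np.linalg.norm(d)
def at_z(n,uv,z):
    c,d=ray(n,uv); return c+d*(z-c[2])/d[2]
def tri(a,b):
    (c1,d1),(c2,d2)=ray("scene",a),ray("top",b)
    s=np.linalg.lstsq(np.c_[d1,-d2],c2-c1,rcond=None)[0]
    p,q=c1+s[0]*d1,c2+s[1]*d2
    return (p+q)/2,np.linalg.norm(p-q)
def proj(n,P):
    i=camera_info(n);T=np.array(i["T"]);q=(np.atleast_2d(P)-T[:3,3])@T[:3,:3]
    q=q*[1,-1,-1]
    return cv2.projectPoints(q,np.zeros(3),np.zeros(3),np.array(i["intrinsics"]),np.array(i["dist"]))[0][:,0]
def crop(img,y0,y1,x0,x1,f,name):
    cv2.imwrite(name,cv2.resize(img[y0:y1,x0:x1],None,fx=f,fy=f,interpolation=cv2.INTER_CUBIC))
def blue(img,box):
    y0,y1,x0,x1=box;h=cv2.cvtColor(img,cv2.COLOR_BGR2HSV)
    m=np.zeros(img.shape[:2],np.uint8);m[y0:y1,x0:x1]=cv2.inRange(h,(98,130,60),(118,255,255))[y0:y1,x0:x1]
    n,l,s,c=cv2.connectedComponentsWithStats(m)
    return [(c[k].round(1),s[k]) for k in range(1,n) if s[k][4]>8]
E
python3 - <<'E'
from h import *
t=cv2.imread("pics/top0.png");s=cv2.imread("pics/scene0.png")
for n,i,b in(("top",t,(160,300,200,460)),("scene",s,(150,300,185,450))):
    print(n)
    for c,st in blue(i,b): print(c,st)
crop(t,160,290,200,450,3.2,"pics/tc.png");crop(s,150,300,180,445,3,"pics/sc.png")
E
```

```text
top
[347.4 173.9] [342 169  11  11  94]
[251.1 182.6] [246 178  12  11  96]
[264.9 200.6] [260 196  11  11  94]
[241.6 204.9] [236 200  12  11 100]
[257.2 221.9] [252 217  12  11  96]
[233.  225.9] [227 221  13  11 102]
[409.6 251.7] [408 242   4  17  45]
[429.2 246.4] [424 243  13   9  72]
scene
[314.  163.1] [309 156  10  16 105]
[225.8 202.1] [221 194  12  17 136]
[248.5 219.5] [242 201  14  37 301]
[425.9 208.6] [420 204  12  12  75]
[412.4 217.1] [406 210  11  15  48]
[225.2 222.5] [220 214  12  18 150]
[225.1 243.1] [219 234  14  19 162]
[228.1 268.4] [226 268   6   3   9]
```

View pics/tc.png

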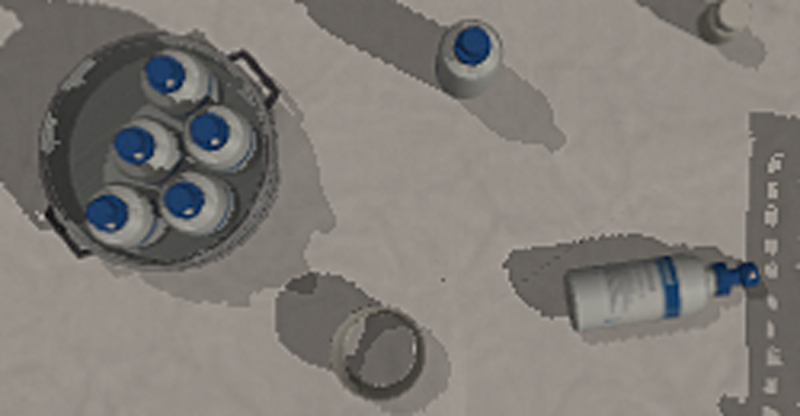

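View pics/sc.png

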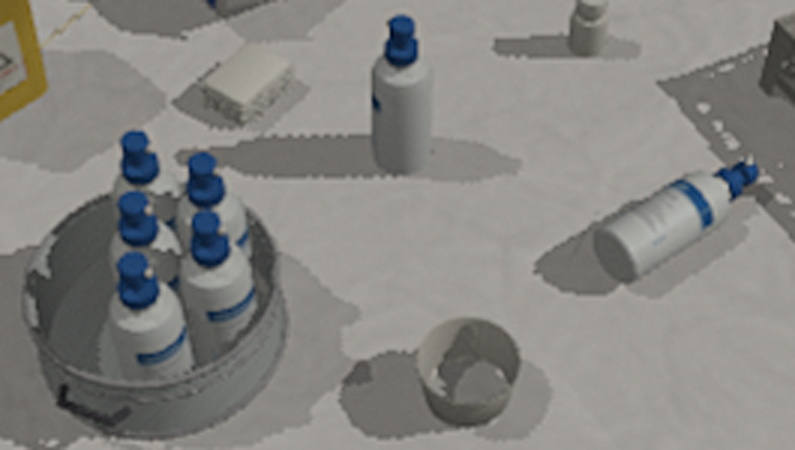

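```bash
python3 - <<'E'
from h import *
from scipy.optimize import least_squares
a=np.linspace(0,2*np.pi,40)
def ring(r,z): return np.c_[r*np.cos(a),r*np.sin(a),0*a+z]
M=np.r_[ring(.012,.105),ring(.012,.118),ring(.009,.118),ring(.009,.136)]
def bb(n,p):
    q=proj(n,M+p); return np.r_[q.min(0),q.max(0)]
S=lambda x,y,w,h:np.array([x,y,x+w,y+h])-[.5,.5,.5,.5]
obs={"stand":((309,156,10,16),(342,169,11,11)),"A":((221,194,12,17),(246,178,12,11)),"C":((220,214,12,18),(236,200,12,11)),"D":((219,234,14,19),(227,221,13,11)),
"B":((242,201,12,17),(260,196,11,11)),"E":((243,220,13,18),(252,217,12,11))}
P={}
for k,(s,t) in obs.items():
    f=lambda p:np.r_[bb("scene",p)-S(*s),bb("top",p)-S(*t)]
    r=least_squares(f,[.45,.1,0],loss="soft_l1");P[k]=r.x
    print(k,r.x.round(4),f(r.x).round(1))
c=P["C"]
for k in "ABED":
    d=(P[k]-c)[:2];print(k,np.hypot(*d).round(4),np.degrees(np.arctan2(d[1],d[0])).round(1))
# holder rim ellipses from top crop: extents (px = crop/3.2+off)
for nm,n,L in(("rim","top",[(39,150),(277,150),(158,32),(165,268)]),):
    print([at_z(n,(x/3.2+200,y/3.2+160),.06).round(4) for x,y in L])
print("rim scene",[at_z("scene",(x/3+180,y/3+150),.06).round(4) for x,y in[(25,290),(287,300)]])
for nm,a_,b_ in(("foot",(616,258),(572,300)),("band",(692,203),(671,287)),("head",(757,173),(760,272))):
    s=(a_[0]/3+180,a_[1]/3+150);t=(b_[0]/3.2+200,b_[1]/3.2+160)
    print(nm,tri(s,t),at_z("top",t,.022).round(4),at_z("scene",s,.022).round(4))
for nm,a_ in(("cup",(380,352)),("oint",(725,22))):print(nm,at_z("top",(a_[0]/3.2+200,a_[1]/3.2+160),.03))
E
```

```text
stand [ 0.6151 -0.0436 -0.0046] [-0.7 -0.8  0.8  1.1 -0.4 -0.8  0.4  0.6]
A [0.5955 0.1551 0.001 ] [-0.6 -0.9  1.1  1.3 -0.6 -0.8  0.4  0.4]
C [0.5494 0.1748 0.0011] [-0.8 -0.7  1.4  1.  -0.8 -0.7  0.6  0.4]
D [0.5058 0.1916 0.0013] [-0.2 -0.6  0.6  0.7 -0.6 -0.6  0.2  0.2]
B [0.5579 0.1269 0.003 ] [-0.3 -0.9  1.3  1.6 -1.3 -0.9  0.4  0.3]
E [0.5147 0.142  0.0019] [ 0.1 -0.7  1.2  1.2 -1.1 -0.8 -0.1  0.1]
A 0.0502 -23.1
B 0.0487 -79.9
E 0.0477 -136.6
D 0.0467 158.9
[array([0.5493, 0.2528, 0.06  ]), array([0.5496, 0.087 , 0.06  ]), array([0.6319, 0.1712, 0.06  ]), array([0.4685, 0.1631, 0.06  ])]
rim scene [array([0.5777, 0.248 , 0.06  ]), array([0.4912, 0.1051, 0.06  ])]
foot (array([ 0.44576147, -0.12053054,  0.01534856]), np.float64(6.843287362176058e-06)) [ 0.446  -0.1197  0.022 ] [ 0.4419 -0.1169  0.022 ]
band (array([ 0.45511188, -0.18996091,  0.02494852]), np.float64(0.00024325081534640704)) [ 0.4551 -0.1905  0.022 ] [ 0.4568 -0.192   0.022 ]
head (array([ 0.46507146, -0.2586582 ,  0.00951424]), np.float64(0.0007799741402155186)) [ 0.4655 -0.2548  0.022 ] [ 0.4574 -0.25    0.022 ]
cup [0.40990914 0.01642375 0.03      ]
oint [ 0.64488416 -0.23146202  0.03      ]
```

```bash
cat >> h.py <<'E'
from scipy.spatial.transform import Rotation as R
from scipy.optimize import minimize
def quat(y,z):
    y=np.array(y,float);z=np.array(z,float);q=R.from_matrix(np.c_[np.cross(y,z),y,z]).as_quat(); return [q[3],q[0],q[1],q[2]]
def down(deg): t=np.radians(deg); return quat([np.cos(t),np.sin(t),0],[0,0,-1])
H=np.array([.550,.170])
def best(x0,nb):
    f=lambda p:-min([np.hypot(*(p-n))-.044 for n in nb]+[.053-np.hypot(*(p-H))])
    r=minimize(f,x0,method="Nelder-Mead",options=dict(xatol=1e-5,fatol=1e-6)); return r.x,-r.fun
nbs=np.array([[.5955,.1551],[.5494,.1748],[.5058,.1916],[.5579,.1269],[.5147,.142]])
E
python3 - <<'E'
from h import *
for x0 in([.589,.2015],[.542,.2195]): print(best(np.array(x0),nbs))
g=lambda v:None if v is None else np.round(v,2)
for th in(69,249): print(th,g(inverse_kinematics([.615,-.0436,.3],down(th))),g(inverse_kinematics([.589,.2,.12],down(th))))
for th in(8,188): print("ly",th,g(inverse_kinematics([.4555,-.191,.006],down(th))))
for psi in range(-90,91,15):
    z=np.array([np.cos(np.radians(psi)),np.sin(np.radians(psi)),0])
    for up in(1,-1):
        x=np.array([0,0,up]);y=np.cross(z,x)
        for B in([.55,-.1],[.6,-.15],[.65,-.05]):
            s=inverse_kinematics(np.r_[B,.074]+.019*z,quat(y,z))
            if s is not None: print(psi,up,B,g(s))
E
```

```text
(array([0.58818922, 0.20183483]), np.float64(0.0032809227927884585))
(array([0.5881998 , 0.20182174]), np.float64(0.0032821214156332768))
69 [-0.09  0.31  1.55 -0.    1.28 -1.29] [ 0.31  0.51  1.69 -0.    0.94 -0.9 ]
249 [-0.09  0.31  1.55 -0.    1.28  1.85] [ 0.31  0.51  1.69 -0.    0.94  2.25]
ly 8 [-0.42  0.56  2.02 -0.    0.57 -0.56]
ly 188 None
-90 1 [0.55, -0.1] [ 0.35  1.12  1.69 -1.24  1.68 -1.88]
-90 1 [0.65, -0.05] [ 0.37  1.17  1.43 -1.25  1.76 -2.08]
-90 -1 [0.55, -0.1] [ 0.35  1.12  1.69 -1.24  1.68  1.26]
-90 -1 [0.65, -0.05] [ 0.37  1.17  1.43 -1.25  1.76  1.06]
-60 1 [0.6, -0.15] [ 0.25  1.11  1.97  4.43  1.55 -1.63]
-60 -1 [0.6, -0.15] [0.25 1.11 1.97 4.43 1.55 1.51]
-45 1 [0.55, -0.1] [ 0.33  1.16  2.17  4.26  1.65 -1.4 ]
-45 1 [0.6, -0.15] [ 0.16  1.14  2.11  4.09  1.63 -1.49]
-45 1 [0.65, -0.05] [ 0.36  1.11  1.96  4.29  1.54 -1.63]
-45 -1 [0.55, -0.1] [0.33 1.16 2.17 4.26 1.65 1.74]
-45 -1 [0.6, -0.15] [0.16 1.14 2.11 4.09 1.63 1.66]
-45 -1 [0.65, -0.05] [0.36 1.11 1.96 4.29 1.54 1.51]
-30 1 [0.55, -0.1] [ 0.16  1.24  2.28  3.86  1.86 -1.33]
-30 1 [0.6, -0.15] [-
[... 2278 characters left out ...]
 1.5   1.6   1.9 ]
75 1 [0.55, -0.1] [-0.73  1.13  1.63  1.13  1.74 -1.23]
75 1 [0.6, -0.15] [-0.74  1.17  1.46  1.15  1.8  -1.1 ]
75 1 [0.65, -0.05] [-0.58  1.15  1.51  1.29  1.71 -1.11]
75 -1 [0.55, -0.1] [-0.73  1.13  1.63  1.13  1.74  1.92]
75 -1 [0.6, -0.15] [-0.74  1.17  1.46  1.15  1.8   2.04]
75 -1 [0.65, -0.05] [-0.58  1.15  1.51  1.29  1.71  2.03]
90 1 [0.55, -0.1] [-0.66  1.17  1.46  0.97  1.88 -1.15]
90 1 [0.6, -0.15] [-0.68  1.22  1.28  1.    1.96 -1.04]
90 1 [0.65, -0.05] [-0.53  1.21  1.31  1.13  1.87 -1.02]
90 -1 [0.55, -0.1] [-0.66  1.17  1.46  0.97  1.88  1.99]
90 -1 [0.6, -0.15] [-0.68  1.22  1.28  1.    1.96  2.1 ]
90 -1 [0.65, -0.05] [-0.53  1.21  1.31  1.13  1.87  2.13]
```

```bash
python3 - <<'E'
from h import *
q=down(69)
move_pose([.615,-.0436,.22],q)
movel([.615,-.0436,.108],v=.1)
command_gripper(.0); print("w",get_grip_width()*88,get_finger_force(),get_ft_force())
movel([.615,-.0436,.29],v=.15); print(get_grip_width()*88,get_ft_force())
move_pose([.588,.202,.29],q)
print(get_tcp_pos(),get_time())
a,b=read_camera("scene"),read_camera("top")
s=cv2.cvtColor(a,cv2.COLOR_RGB2BGR)[60:300,150:350];t=cv2.cvtColor(b,cv2.COLOR_RGB2BGR)[120:300,150:350]
t=cv2.copyMakeBorder(t,0,60,0,0,cv2.BORDER_CONSTANT)
cv2.imwrite("pics/p1.png",cv2.resize(np.hstack([s,t]),None,fx=2,fy=2))
E
```

```text
w 14.494538704095728 30.000337368110195 [-0.10905766 -0.7845539  -0.49021896]
14.747078847441337 [ 0.27251668  0.20105687 -1.23233865]
[0.58818759 0.20108294 0.28971511] 7.625
```

View pics/p1.png

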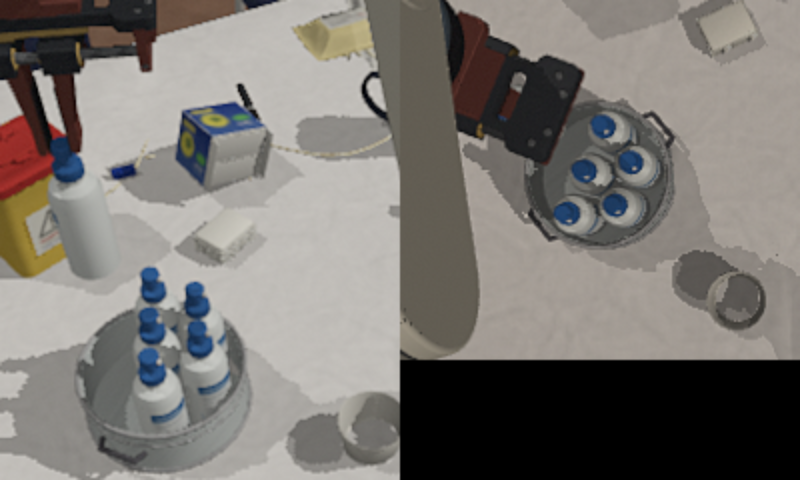

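```bash
python3 - <<'E'
from h import *
p=np.array([.5882,.2011,.1817]);a=np.linspace(0,6.28,60)
ring=lambda r,z:p+np.c_[r*np.cos(a),r*np.sin(a),0*a+z]
s=cv2.cvtColor(read_camera("scene"),cv2.COLOR_RGB2BGR)
s=cv2.resize(s[100:220,150:270],None,fx=5,fy=5,interpolation=cv2.INTER_CUBIC)
for r,z in((.022,0),(.022,.104),(.012,.118),(.009,.136)):
    q=((proj("scene",ring(r,z))-[150,100]+.5)*5).astype(np.int32)
    cv2.polylines(s,[q],True,(0,0,255),1)
cv2.imwrite("pics/p2.png",s)
E
```

```text
(no output)
```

View pics/p2.png

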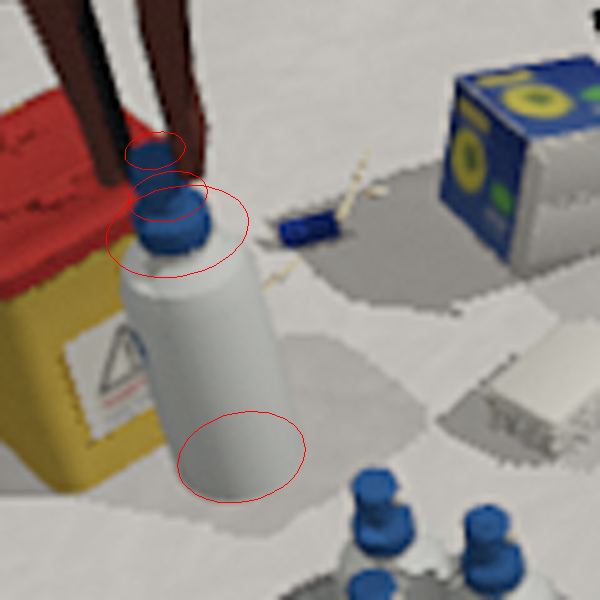

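```bash
cat >> h.py <<'E'
def insert(xy,zf=.108):
    """lower held bottle; foot z = tcp - zf"""
    p=list(xy)
    if movel(p+[.035+zf],v=.12,until_force=5): print("hit early",get_tcp_pos(),get_ft_force()); return False
    r=movel(p+[.002+zf],v=.04,until_force=4); print("seat",r,get_tcp_pos(),get_ft_force(),get_grip_width()*88)
    return True
E
python3 - <<'E'
from h import *
if insert([.588,.202]) : pass
print(get_time())
E
```

```text
seat True [0.58685776 0.20161174 0.111828  ] [ 0.0401968   0.0922173  -1.58145875] 14.984491902493367
9.8583
```

```bash
python3 - <<'E'
from h import *
command_gripper(.42); print(get_ft_force())
p=get_tcp_pos(); movel([p[0],p[1],.26],v=.15)
# lying bottle
f=np.array([.4455,-.1195]);h=np.array([.139,-.990]);g=f+.074*h
q=down(8)
move_pose([g[0],g[1],.14],q); 
command_gripper(1.0)
s=cv2.cvtColor(read_camera("scene"),cv2.COLOR_RGB2BGR)[60:300,150:350]
t=cv2.cvtColor(read_camera("top"),cv2.COLOR_RGB2BGR)
t=t[120:300,150:350];t=cv2.copyMakeBorder(t,0,60,0,0,cv2.BORDER_CONSTANT)
cv2.imwrite("pics/p3.png",cv2.resize(np.hstack([s,t]),None,fx=2,fy=2))
movel([g[0],g[1],.006],v=.1,until_force=8); print(get_tcp_pos())
command_gripper(0); print(get_grip_width()*88,get_finger_force(),get_ft_force())
movel([g[0],g[1],.2],v=.15); print(get_grip_width()*88,get_ft_force(),get_time())
E
```

```text
[-0.19700782  0.5228772  -0.45450762]
[ 0.45618146 -0.19295979  0.00650217]
38.258084377554 27.586442101746798 [ 0.65110846 -1.02033488  0.39817713]
37.89505279812408 [-0.71611725  0.00623706 -1.49767698] 17.925
```

View pics/p3.png

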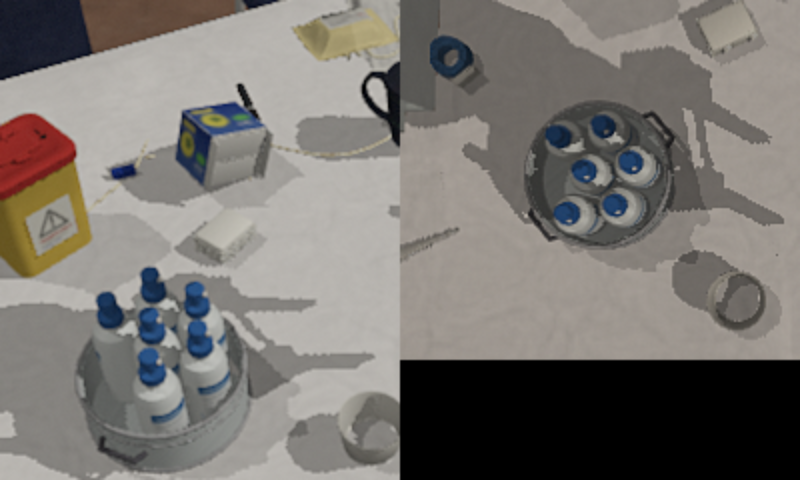

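```bash
python3 - <<'E'
from h import *
B=np.array([.60,-.07]);psi=np.radians(30);z=np.array([np.cos(psi),np.sin(psi),0]);x=np.array([0,0,-1.]);q=quat(np.cross(z,x),z)
P=lambda h:np.r_[B,h]+.019*z
move_pose(P(.16),q); print(get_tcp_pos(),get_grip_width()*88,get_ft_force(),get_time())
r=movel(P(.094),v=.1,until_force=4)
if not r: r=movel(P(.068),v=.03,until_force=2.5)
print(r,get_tcp_pos(),get_ft_force())
s=cv2.cvtColor(read_camera("scene"),cv2.COLOR_RGB2BGR)[100:280,220:440]
t=cv2.cvtColor(read_camera("top"),cv2.COLOR_RGB2BGR)[110:290,280:440]
cv2.imwrite("pics/p4.png",cv2.resize(np.hstack([s,t]),None,fx=2.1,fy=2.1)); print(get_time())
E
```

```text
[ 0.61657961 -0.06034619  0.16012547] 38.09177831342736 [-0.23201185 -0.67870395 -1.1989097 ] 19.8083
True [ 0.61642337 -0.06050309  0.07749975] [-1.64748918  0.10030142  4.60204608]
21.3167
```

View pics/p4.png

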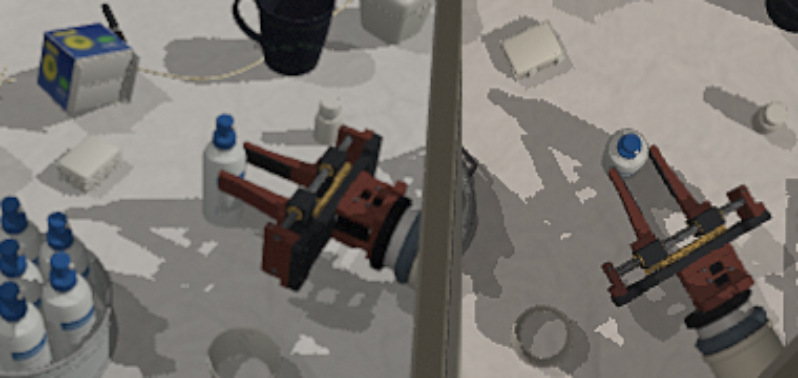

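```bash
python3 - <<'E'
from h import *
psi=np.radians(30);z=np.array([np.cos(psi),np.sin(psi),0])
command_gripper(1.0); wait(.4)
p=np.array(get_tcp_pos()); movel(p-.1*z,v=.15)
movel(p-.1*z+[0,0,.15],v=.2)
move_pose([.45,-.17,.32],down(69))
t=cv2.cvtColor(read_camera("top"),cv2.COLOR_RGB2BGR);s=cv2.cvtColor(read_camera("scene"),cv2.COLOR_RGB2BGR)
for c,st in blue(t,(150,250,200,400)):print("top",c,st)
for c,st in blue(s,(130,280,190,370)):print("scene",c,st)
cv2.imwrite("pics/t5.png",t);cv2.imwrite("pics/s5.png",s);print(get_time())
E
```

```text
top [359.  179.5] [354 174  11  12  94]
top [249.9 182.4] [246 178  11  11  70]
top [228.7 187.7] [223 183  12  11 106]
top [264.9 200.6] [260 196  11  11  94]
top [241.5 204.8] [236 200  12  11 102]
top [257.2 221.9] [252 217  12  11  96]
top [233.  225.9] [227 221  13  11 102]
scene [246.  138.6] [238 130  16  21 104]
scene [210.5 145.1] [206 142  11   7  41]
scene [326.6 162.7] [322 155  10  16 123]
scene [225.4 202.4] [221 194  12  17 139]
scene [248.3 219.9] [242 201  14  38 326]
scene [204.1 215. ] [198 206  13  18 161]
scene [225.  222.6] [220 214  12  18 161]
scene [225.  243.4] [219 234  14  19 174]
scene [227.9 268.4] [226 268   6   3   9]
27.1833
```

```bash
python3 - <<'E'
from h import *
from scipy.optimize import least_squares
a=np.linspace(0,2*np.pi,40)
ring=lambda r,z:np.c_[r*np.cos(a),r*np.sin(a),0*a+z]
M=np.r_[ring(.012,.105),ring(.012,.118),ring(.009,.118),ring(.009,.136)]
bb=lambda n,p:(lambda q:np.r_[q.min(0),q.max(0)])(proj(n,M+p))
S=lambda x,y,w,h:np.array([x,y,x+w,y+h])-.5
P={}
for k,s,t in(("lying",(322,155,10,16),(354,174,11,12)),("new",(198,206,13,18),(223,183,12,11))):
    f=lambda p:np.r_[bb("scene",p)-S(*s),bb("top",p)-S(*t)]
    P[k]=least_squares(f,[.5,.1,0],loss="soft_l1").x;print(k,P[k])
nb=np.r_[nbs,[P["new"][:2]]]
print(best(np.array([.542,.2195]),nb)); nb[-1]=[.5868,.2016]; print(best(np.array([.542,.2195]),nb))
for p in([.5995,-.07],[.605,-.07]): print(proj("top",np.r_[p,.132]),proj("scene",np.r_[p,.118]))
E
```

```text
lying [ 0.60338593 -0.06835852 -0.00316871]
new [0.58496053 0.20289683 0.00246909]
(array([0.54204242, 0.22029132]), np.float64(0.002082473504912731))
(array([0.54282653, 0.22041046]), np.float64(0.0020817052754360313))
[[360.61924585 179.61233177]] [[328.3782917  162.82804142]]
[[360.59780357 176.9255471 ]] [[327.06442964 161.22711479]]
```

```bash
python3 - <<'E'
from h import *
q=down(69);L=[.6034,-.0684]
move_pose(L+[.22],q); movel(L+[.108],v=.1)
command_gripper(0); print("w",get_grip_width()*88)
movel(L+[.29],v=.15); print(get_ft_force(),get_grip_width()*88)
X=[.543,.2197]; move_pose(X+[.29],q)
print(insert(X),get_time(),get_ft_force())
E
```

```text
w 14.558643233375756
[ 0.16720622  1.06179154 -1.87151681] 14.45480688192902
seat True [0.54200473 0.21928151 0.1120225 ] [ 0.13839529 -0.06444591 -1.00053859] 15.268257779903305
True 35.0417 [ 0.13839529 -0.06444591 -1.00053859]
```

```bash
python3 - <<'E'
from h import *
command_gripper(.42)
p=get_tcp_pos(); movel([p[0],p[1],.27],v=.15); move_pose([.5,-.15,.3],down(69))
s=cv2.cvtColor(read_camera("scene"),cv2.COLOR_RGB2BGR)[150:310,170:300]
t=cv2.cvtColor(read_camera("top"),cv2.COLOR_RGB2BGR)[140:300,190:320]
cv2.imwrite("pics/p6.png",cv2.resize(np.hstack([s,t]),None,fx=3,fy=3,interpolation=cv2.INTER_CUBIC)); print(get_time())
E
```

```text
38.2833
```

View pics/p6.png

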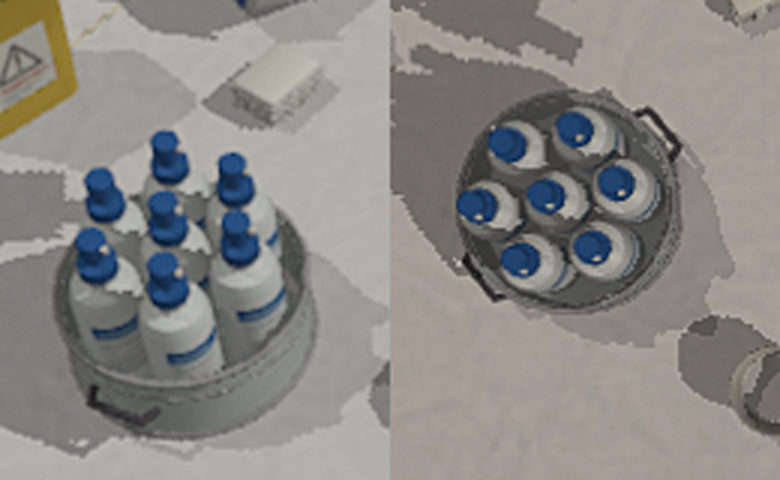

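The picture shows all seven bottles upright in the holder, with six round the middle one. The middle head is at top-view crop pixel (545,195), the new one is at (477,205), and the gripper is clear.

```bash
python3 -c "
from station import *
print(job_done())"
```

```text
the job is handed in; nothing more can be done
None
```

I handed the job in at about 38 s: both bottles are in the holder, and the last pictures show all seven upright with six round the middle one; the lying bottle was first stood on the table and released, but no verdict came back.

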